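# Spin the plating turntable and brake it on its mark

## Task

Flick the plating turntable by one of the projections on its rim so that it spins briskly and freely, either way round, then brake it while it is still turning by pressing a fingertip on the black ring round the dish, so that the arrow tab stops at the fixed pointer post (within about 20 mm), and take the hand away. Stop it right there: do not press on the ring while the wheel stands still anywhere else. Do not touch the petri dish, and leave the bottles and the small box where they stand.

Things in the scene. Friction and masses are not known exactly. Their poses are not given: they have to be found in the camera images.
- wheel: Turntable wheel: aluminium disc, radius 105 mm, z 40 to 52 mm, free to turn on a fixed base (radius 85 mm, 12 mm high). Arrow tab and three round knobs stick out level from its rim at z = 46 mm, 90 degrees apart. Knobs: rods 12 mm thick with a 16 mm ball end, out to 148 mm. Origin on the vertical axis, x along the arrow, z up. About 1.8 kg; from 2 rad/s it halves its speed in about 6 s.
- hub (a point): Point on the wheel's axis at z = 63 mm, level with the top of the brake ring. Outside the disc the worktop under the knobs is free (the base is under the disc only, but for a flat arm 8 mm high out to the pointer post), so a fingertip can go down to z = 30 mm beside a knob and knock it sideways.
- index_mark (a point): Point on the arrow tab (the flat, 30 mm wide, pointed steel projection, out to 148 mm from the axis; the other three projections are round knobs), 140 mm from the wheel's axis, z = 46 mm. Turns with the wheel.
- pointer_mark (a point): Fixed point 140 mm from the wheel's axis in the direction of the pointer post, z = 46 mm; the index mark coincides with it when the arrow points straight at the post. The grey post (20 mm wide, 56 mm high) with a small steel point stands 153 to 173 mm from the axis, just outside the path of the projections.
- dish: Clear petri dish with stained patches, 96 mm across, 14 mm high (z 52 to 66 mm), loose in the middle of the wheel between three low stops, inside the black ring; origin at the centre of its underside. Not to be touched.
- white_bottle: White reagent bottle, 33 mm across, 66 mm high, loose on the worktop in front of the turntable; origin under its foot. Leave alone.
- oil_bottle: Small reagent bottle, 25 mm across, 52 mm high, loose on the worktop in front of the turntable; origin under its foot. Leave alone.
- coverslips: Small coverslip box, 31 x 31 x 20 mm, loose on the worktop in front of the turntable; origin under its foot. Leave alone.
- brake_ring: Flat black rubber ring on a foam layer on the wheel, turning with it; the surface to brake on. Inner radius 60 mm, outer 98 mm (middle 79 mm from the axis), 4 mm thick, top at z = 63 mm; origin on the axis at its underside. It is springy: gives up to 6 mm downward at 1.5 N per mm. A fingertip pressing it down 3 to 5 mm stops the wheel within about 0.1 s.

How it is judged:
On the way, in this order (a step that is already met when the one before it is completed fails the run):
1. the wheel spins freely, faster than 1.0 rad/s, with nothing of the robot touching it, for 0.3 s (angular speed of wheel above 1 rad/s and contact force between each of the arm, the fingers and wheel below 0.05 N), for 0.3 s.
2. a fingertip presses on the brake ring while the wheel still turns (over 0.15 rad/s) (contact force between the fingers and brake_ring above 0.2 N and angular speed of wheel above 0.15 rad/s).
3. the wheel stands under the fingertip with the arrow's index mark within 22 mm of the pointer mark (contact force between the fingers and brake_ring above 0.2 N and angular speed of wheel below 0.1 rad/s and horizontal distance between index_mark and pointer_mark below 0.022 m), for 0.1 s.
At the end, for the whole second after the job is handed in: The wheel stands still (under 0.05 rad/s) with the index mark within 22 mm of the pointer mark; the dish still lies in the middle of the wheel (within 10 mm of the axis) (horizontal distance between index_mark and pointer_mark below 0.022 m and angular speed of wheel below 0.05 rad/s and horizontal distance between dish and hub below 0.01 m); the robot touches nothing.
It fails at once if a finger presses on the brake ring with the wheel standing still (under 0.1 rad/s) and the arrow more than 25 mm from the pointer mark (contact force between the fingers and brake_ring above 0.5 N and angular speed of wheel below 0.1 rad/s and horizontal distance between index_mark and pointer_mark above 0.025 m).
It fails at once if the petri dish is touched (over 0.5 N) or lifted (contact force between any of the arm, the fingers and dish above 0.5 N or height (world z) of dish above 0.065 m).
It fails at once if a bottle or the coverslip box is moved more than 20 mm or lifted (distance of any of white_bottle, oil_bottle, coverslips from where it was at the start of the episode above 0.02 m).
It also fails if it takes over 64 s, if anything falls off the work surface, if the arm or the gripper's body presses on something with over 40 N, if the wrist force passes 120 N, or if a joint passes its speed limit or range.

## Robot

A 7-joint arm with a two-finger parallel gripper is mounted at the origin on a cart in front of the work surface, level with it; the furniture and walls round the work are solid. World frame = base frame: x ahead of the robot, y to its left, z up, the work surface at z = 0. Lengths are in m, angles in rad, forces in N, time in s.
With the tool pointing down it reaches from about 0.425 to 0.975 m from the base axis. Payload 16.7 kg.
Tool frame: the origin (TCP) lies at the very end of the fingers, on their centre line; the grasp point (between the pads) lies robot.grip_depth behind it (robot.grip_depth is the distance from the TCP to the grasp point, in m); z points along the fingers, y is the direction in which the jaws open and shut (so a half turn about z gives the same grasp; the last joint's range is limited). The gripper opens to 85 mm and grips with 20 to 120 N. Pads are 22 mm wide; open, the fingers measure 114 mm over their backs; the gripper's body (76 mm by 85 mm) begins 54 mm behind the grasp point. The pads swing forward as they close: fully open they stand 13 mm farther back than shut.
Start: joints at [-1.395, 0.426, 0.074, 1.606, -0.034, 1.111, -0.067], TCP at [0.215, 0.64, 0.231] pointing down, gripper open.
Joint ranges: [-2.85, 2.85], [-0.5, 2.14], [-1.23, 1.37], [0.21, 2.46], [-1.02, 4.16], [0.16, 2.05], [-2.73, 2.73]. Speed limits (rad/s): [1.89, 1.89, 2.39, 2.39, 3.01, 3.01, 3.01].

## Interface

Orientations are given as [roll, pitch, yaw] about the fixed x, y, z axes, in that order (R = Rz(yaw) Ry(pitch) Rx(roll)).
In Python, from workcell import telemetry, vision, robot gives the robot as it stands. The module is installed in compiled form; this text tells all that it offers.
- The arm moves only by the tool carry_out, never from a script. Its argument "motion" is a list of rows, each an object with "translation": the shift along the tool's x, y, z normalised to -1 to 1, where 1 is 1000 mm, a list of three; "dr": the turn, a rotation vector about the tool's x, y, z normalised to -1 to 1, where 1 is 90 degrees, a list of three; "claw": the opening, from 0 (shut) to 1 (fully open). A call has 1 to 10 rows; each row shifts and turns the commanded pose from where the row before left it, along the tool's axes as they then stand; what a row does not reach is not made up. A row lasts 1/10 s, in which the tool goes at most 50 mm and 8.59 degrees, less where a joint would pass 70% of its speed; a pose out of reach is approached as far as the arm can. A call with a number of a shift or a turn outside -1 to 1 is refused whole. A call with a gripper value outside its range is refused whole. The fingers move at their own pace and stop on an object; "squeeze" is the grip in N (left out, the last holds). Time passes only in rows, so rows that do not move let the fingers close. It gives the time, the measured TCP pose, the force and the opening at its end, in the units of the state.
- telemetry.get_obs(): the state, without advancing time (a new reading comes with each control period).
- vision.get_image(name): name is "scene" or "top" or "wrist"; returns (picture, depth): 480x640x3 uint8, red, green, blue; 480x640 float32, m along the optical axis (not along the pixel's ray), 0 where there is no reading.
- vision.camera_info(name): a dict with "fx", "fy", "cx", "cy" (pixels), "k1" (the pictures are not rectified: a ray, as slopes to the right and down, at radius r is drawn at 1 + k1 r^2 times it, then the intrinsics apply), "origin" and "attitude" of the camera in the world. Camera axes: x right, y up, looking along -z (the intrinsics and any distortion apply to the point x, -y, -z); pixel columns grow to the right and rows downward; lengths in m; the calibration is good to about 2 mm. A picture is of the moment at which its call begins: read the wrist's pose just before it. camera_info takes no time and is no camera call; for the wrist camera it gives the pose at the moment of the call.
- robot.job_done(): hands the job in, once; it reports no verdict.
The state is a dict: "clock": time; "qpos": joint angles; "qd": joint speeds; "tau": joint torques, N m; "tool_pos": TCP position; "eef_rot": TCP orientation; "wrist_force": force on the tool from outside, world axes, zero at the start; "torque": the same for the moment, N m; "grip_width": finger opening in m.
Only numpy, scipy, OpenCV 4.12 (cv2) and the standard library are available. Lean on these libraries where they do the work, as an engineer would, in place of code of your own. Each camera call takes 0.05 s, during which the arm holds its last target.

## Working session

There is one attempt and no reset: what is moved stays moved. The work goes in short steps, Python scripts to look and compute and a tool call to move; the robot and the scene stay as the last step left them, time stands still between calls to the robot, and variables do not carry over. Pictures are saved under pics/ and viewed, and the job is handed in when it is done.

Besides the shell and the picture viewer there is one more tool, called as a command line: name --argument value ..., lists and objects as JSON in quotes. carry_out: Moves the arm, as the interface text tells. Scaled input: -1 to 1 covers 1000 mm each way for a shift and 90 degrees each way for a turn. Its arguments: {"type":"object","properties":{"motion":{"type":"array","items":{"type":"object","properties":{"translation":{"type":"array","items":{"type":"number","minimum":-1,"maximum":1}},"dr":{"type":"array","items":{"type":"number","minimum":-1,"maximum":1}},"claw":{"type":"number"}}}},"squeeze":{"type":"number"}},"required":["motion"]}

```bash
mkdir -p pics; python3 - <<'E'
from workcell import telemetry, vision, robot
import cv2,json
o=telemetry.get_obs(); print(o)
print(robot.grip_depth)
for n in ("scene","top"):
    print(n,vision.camera_info(n))
    p,d=vision.get_image(n); cv2.imwrite(f"pics/{n}0.png",p[:,:,::-1])
    import numpy as np; np.save(f"pics/{n}0.npy",d)
E
```

```text
{'clock': 0.0, 'qpos': array([-1.39550144,  0.42674877,  0.07387532,  1.60663294, -0.03413399,
        1.11076192, -0.06706695]), 'qd': array([-0.00113965, -0.00100982,  0.00190835,  0.00014257,  0.00281477,
       -0.00019479, -0.00012684]), 'tau': array([ 1.18524564e-03, -9.49830151e+01,  3.76154244e+00, -4.63515079e+01,
        1.92356593e-02,  9.99125827e-03, -8.10673384e-06]), 'tool_pos': array([0.21530447, 0.63930841, 0.23058868]), 'eef_rot': array([-3.14030429e+00,  7.68756180e-05,  2.81676105e+00]), 'wrist_force': array([-0.35368599,  0.63302765, -0.55762908]), 'torque': array([-0.00298882,  0.0080585 , -0.01479766]), 'grip_width': 0.08526773909174415}
0.0187
scene {'fx': 616.4649874069493, 'fy': 616.4649874069493, 'cx': 322.0852625758714, 'cy': 243.28618066357834, 'k1': -0.11347180689953225, 'origin': array([ 0.00506173, -0.44910141,  0.84268251]), 'attitude': array([ 0.82172135, -0.01042338, -0.6628151 ])}
top {'fx': 567.6849479511753, 'fy': 567.6849479511753, 'cx': 305.5270621833923, 'cy': 238.0646853389335, 'k1': -0.09277396915927387, 'origin': array([0.44774856, 0.1701112 , 1.10133496]), 'attitude': array([ 0.0881587 , -0.00360275, -1.54331525])}
```

View pics/scene0.png

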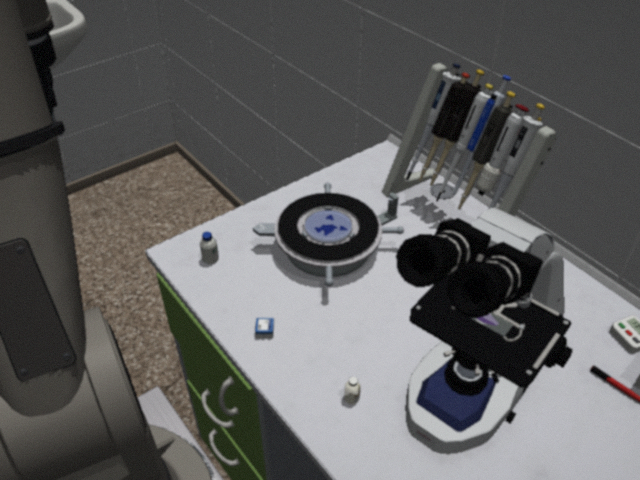

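View pics/top0.png

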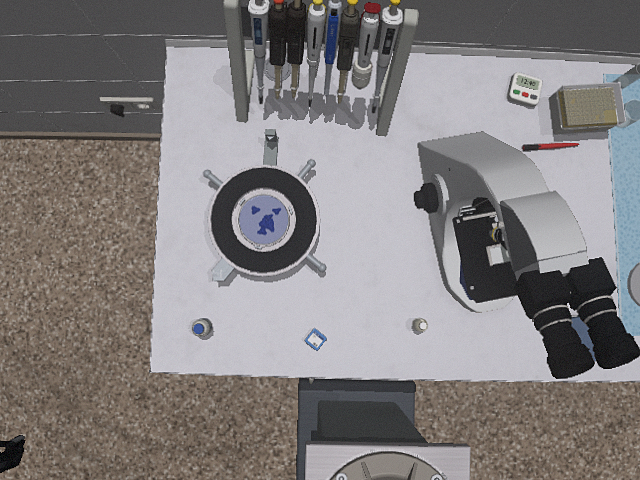

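The top view shows the wheel centred near (265,220). The arrow tab is at (220,270), the knobs at (210,175), (310,165) and (322,270), and the post at (270,137). The white bottle, box and oil bottle are along the front at (202,328), (316,340) and (419,326).

```bash
cat > h.py <<'E'
import numpy as np, cv2
from workcell import telemetry, vision, robot
from scipy.spatial.transform import Rotation as R
from scipy.optimize import least_squares
def cam(n):
    c=vision.camera_info(n); return c
def p2w(c,u,v,z):
    x=(u-c['cx'])/c['fx'];y=(v-c['cy'])/c['fy'];rd=np.hypot(x,y);r=rd
    for _ in range(30): r=rd/(1+c['k1']*r*r)
    s=1/(1+c['k1']*r*r); d=R.from_euler('xyz',c['attitude']).apply([x*s,-y*s,-1.])
    t=(z-c['origin'][2])/d[2]; return c['origin']+t*d
def w2p(c,P):
    q=R.from_euler('xyz',c['attitude']).inv().apply(np.asarray(P)-c['origin'])
    x=q[...,0]/-q[...,2];y=-q[...,1]/-q[...,2];k=1+c['k1']*(x*x+y*y)
    return np.stack([c['fx']*x*k+c['cx'],c['fy']*y*k+c['cy']],-1)
E
python3 - <<'E'
from h import *
c=cam('top'); im=cv2.imread('pics/top0.png')
cr=im[120:360,180:440]; cv2.imwrite('pics/crop0.png',cv2.resize(cr,None,fx=3,fy=3,interpolation=cv2.INTER_CUBIC)[:600*2])
cv2.imwrite('pics/cropA.png',cv2.resize(im[125:295,190:340],None,fx=3.5,fy=3.5,interpolation=cv2.INTER_CUBIC))
# black ring outer fit
g=im.max(2); m=((g<45)*255).astype(np.uint8); m[:150]=0;m[290:]=0;m[:,:190]=0;m[:,340:]=0
cs,_=cv2.findContours(m,cv2.RETR_EXTERNAL,cv2.CHAIN_APPROX_NONE); k=max(cs,key=cv2.contourArea)[:,0]
W=np.array([p2w(c,u,v,.063) for u,v in k])
f=least_squares(lambda p:np.hypot(W[:,0]-p[0],W[:,1]-p[1])-p[2],[W[:,0].mean(),W[:,1].mean(),.098],loss='soft_l1',f_scale=.002)
print(f.x,np.abs(f.fun).max(),p2w(c,265,220,.063))
for n,u,v,z in [('white',202,327,.06),('box',316,340,.02),('oil',419,325,.05),('post',270,133,.056)]: print(n,p2w(c,u,v,z))
E
```

```text
[0.57551592 0.24912675 0.06453576] 0.0013135958730200736 [0.57091005 0.24443237 0.063     ]
white [0.37173476 0.35327151 0.06      ]
box [0.35079953 0.14376687 0.02      ]
oil [ 0.38547344 -0.04500199  0.05      ]
post [0.73717211 0.2413198  0.056     ]
```

View pics/cropA.png

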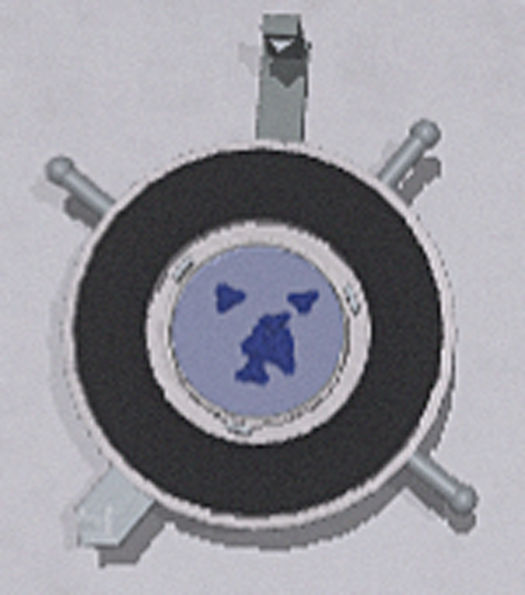

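```bash
python3 - <<'E'
from h import *
c=cam('top'); im=cv2.imread('pics/top0.png')
g=im.max(2); m=((g<75)).astype(np.uint8); m[:160]=0;m[280:]=0;m[:,:200]=0;m[:,:]=m; m[:,325:]=0
n,l,st,ce=cv2.connectedComponentsWithStats(m); i=1+st[1:,4].argmax(); print(st[i])
k=cv2.findContours((l==i).astype(np.uint8),cv2.RETR_EXTERNAL,cv2.CHAIN_APPROX_NONE)[0][0][:,0]
k=cv2.convexHull(k)[:,0]
W=np.array([p2w(c,u,v,.063) for u,v in k])
f=least_squares(lambda p:np.hypot(W[:,0]-p[0],W[:,1]-p[1])-p[2],[.57,.244,.098],loss='soft_l1',f_scale=.002)
print(f.x,np.abs(f.fun).max()); C=f.x[:2]
for nm,x,y,z in [('arrowtip',82,545,.046),('arrowleft',80,510,.046),('arrowright',102,563,.046),('knobUL',60,170,.046),('knobUR',425,132,.046),('knobLR',462,497,.046),('post',282,22,.056),('postpoint',284,48,.056)]:
    w=p2w(c,x/3.5+190,y/3.5+125,z)[:2]-C; print(nm,np.hypot(*w),np.degrees(np.arctan2(w[1],w[0])))
o=telemetry.get_obs(); print(R.from_euler('xyz',o['eef_rot']).as_matrix().round(3))
E
```

```text
[ 211  168  106  104 5288]
[0.57267902 0.24777316 0.09662783] 0.000668229766710618
arrowtip 0.1467253874244737 142.16303367118002
arrowleft 0.13381173274976793 136.6767988071886
arrowright 0.14793441435882068 147.73198829011778
knobUL 0.13982829070453684 52.213836354579186
knobUR 0.14110223795816842 -37.61755749690632
knobLR 0.13961764346533428 -127.34912102777126
post 0.1680053698656128 -2.5295101196972447
postpoint 0.15376619036936068 -3.3531473111303174
[[-0.948  0.319 -0.   ]
 [ 0.319  0.948 -0.001]
 [-0.    -0.001 -1.   ]]
```

```bash
python3 - <<'E'
from h import *
c=cam('top'); d=np.load('pics/top0.npy')
v,u=np.mgrid[0:480,0:640]; x=(u-c['cx'])/c['fx'];y=(v-c['cy'])/c['fy'];rd=np.hypot(x,y);r=rd.copy()
for _ in range(20): r=rd/(1+c['k1']*r*r)
s=1/(1+c['k1']*r*r)
P=np.stack([x*s*d,-y*s*d,-d],-1)@R.from_euler('xyz',c['attitude']).as_matrix().T+c['origin']
for y0 in np.arange(-.1,.46,.04):
    k=(P[...,1]>y0)&(P[...,1]<y0+.04)&(d>0)&(P[...,0]>.45)
    out=[]
    for a,b in((.03,.1),(.1,.2),(.2,.5)):
        q=P[k&(P[...,2]>a)&(P[...,2]<b)]
        q=q[np.hypot(q[:,0]-.5727,q[:,1]-.2478)>.15]
        out.append(np.percentile(q[:,0],1).round(3) if len(q)>5 else None)
    print(y0.round(2),out)
print('wheel top z',np.median(P[218:224,230:238,2]), 'worktop',np.median(P[300:310,250:270,2]))
o=telemetry.get_obs();Rm=R.from_euler('xyz',o['eef_rot'])
def sh(a,b):print(Rm.inv().apply(np.array(b)-np.array(a)).round(4))
sh(o['tool_pos'],[.57,.50,.2]); 
C=np.array([.5727,.2478]);a=np.radians(52.3);t=np.array([-np.sin(a),np.cos(a)]);rr=np.array([np.cos(a),np.sin(a)])
S=C+.131*rr-.045*t; print('start',S,'knob',C+.131*rr,'t in tool',Rm.inv().apply([*t,0]),'r in tool',Rm.inv().apply([*rr,0]))
E
```

```text
-0.1 [np.float64(0.472), np.float64(0.59), np.float64(0.455)]
-0.06 [np.float64(0.592), np.float64(0.602), None]
-0.02 [np.float64(0.761), np.float64(0.788), np.float64(0.824)]
0.02 [np.float64(0.761), np.float64(0.788), np.float64(0.822)]
0.06 [None, np.float64(0.798), np.float64(0.825)]
0.1 [np.float64(0.792), np.float64(0.799), np.float64(0.822)]
0.14 [np.float64(0.789), np.float64(0.802), np.float64(0.828)]
0.18 [np.float64(0.799), np.float64(0.804), np.float64(0.828)]
0.22 [np.float64(0.727), np.float64(0.804), np.float64(0.831)]
0.26 [np.float64(0.782), np.float64(0.807), np.float64(0.842)]
0.3 [np.float64(0.782), np.float64(0.808), np.float64(0.845)]
0.34 [np.float64(0.939), np.float64(0.939), None]
0.38 [np.float64(0.939), np.float64(0.939), None]
0.42 [np.float64(0.939), np.float64(0.939), None]
0.46 [np.float64(0.939), np.float64(0.939), None]
wheel top z 0.051460930006229644 worktop -0.0004921478391373135
[-0.3806 -0.0188  0.0307]
start [0.6884151  0.32393157] knob [0.65281004 0.35145028] t in tool [ 9.45037109e-01  3.26962826e-01 -4.15878102e-04] r in tool [-0.32696309  0.94503656 -0.00102248]
```

carry_out --motion '[{"translation":[-0.03,-0.008,0.005],"dr":[0,0,0],"claw":0},{"translation":[-0.04,-0.011,0.006],"dr":[0,0,0],"claw":0},{"translation":[-0.04,-0.011,0.006],"dr":[0,0,0],"claw":0},{"translation":[-0.04,-0.011,0.006],"dr":[0,0,0],"claw":0},{"translation":[-0.04,-0.011,0.006],"dr":[0,0,0],"claw":0},{"translation":[-0.04,-0.011,0.006],"dr":[0,0,0],"claw":0},{"translation":[-0.04,-0.011,0.006],"dr":[0,0,0],"claw":0},{"translation":[-0.04,-0.011,0.006],"dr":[0,0,0],"claw":0},{"translation":[-0.04,-0.011,0.006],"dr":[0,0,0],"claw":0},{"translation":[-0.04,-0.011,0.006],"dr":[0,0,0],"claw":0}]'

```text
clock: 1.1
tool_pos: [0.552, 0.4126, 0.1718]
eef_rot: [-3.141, -0.0, 2.817]
wrist_force: [-0.1, 0.0, 0.0]
grip_width: -0.0002
```

carry_out --motion '[{"translation":[-0.04,-0.01,0.012],"dr":[0,0,0],"claw":0},{"translation":[-0.04,-0.01,0.012],"dr":[0,0,0],"claw":0},{"translation":[-0.04,-0.01,0.012],"dr":[0,0,0],"claw":0},{"translation":[-0.0376,-0.0105,0.012],"dr":[0,0,0],"claw":0},{"translation":[0,0,0],"dr":[0,0,0],"claw":0}]'

```text
clock: 1.6
tool_pos: [0.6908, 0.3185, 0.1217]
eef_rot: [-3.137, 0.001, 2.81]
wrist_force: [-0.7, -1.7, -0.4]
grip_width: 0.0002
```

```bash
python3 - <<'E'
from h import *
for n in('top','scene'):
    p,d=vision.get_image(n); cv2.imwrite(f"pics/{n}1.png",p[:,:,::-1])
o=telemetry.get_obs();print(o['clock'],o['tool_pos'])
E
```

```text
1.7 [0.68752819 0.32380284 0.12307241]
```

View pics/top1.png

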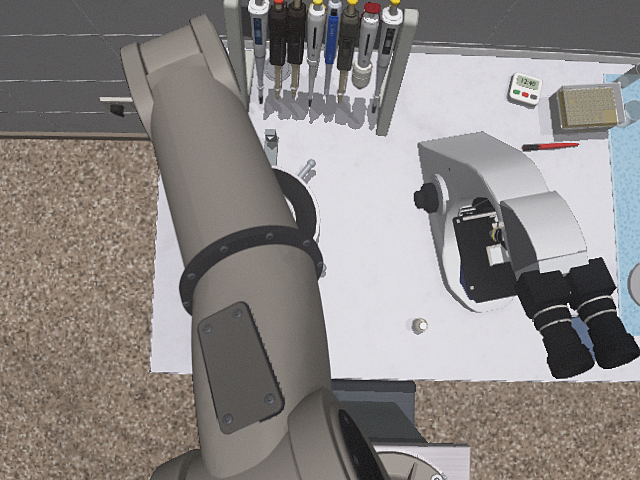

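View pics/scene1.png

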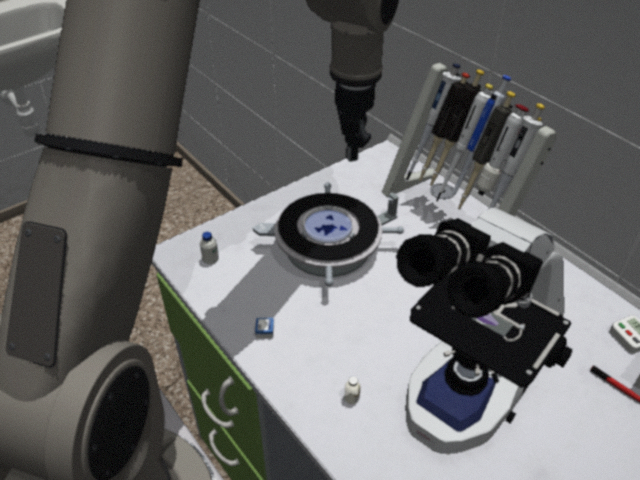

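The scene camera sees the whole wheel, while the arm blocks the top view. I'll go down beside the knob, then check.

carry_out --motion '[{"translation":[0,0,0.025],"dr":[0,0,0],"claw":0},{"translation":[0,0,0.03],"dr":[0,0,0],"claw":0},{"translation":[0,0,0.025],"dr":[0,0,0],"claw":0},{"translation":[0,0,0.009],"dr":[0,0,0],"claw":0},{"translation":[0,0,0],"dr":[0,0,0],"claw":0}]'

```text
clock: 2.2
tool_pos: [0.686, 0.3259, 0.0344]
eef_rot: [-3.14, -0.002, 2.818]
wrist_force: [-1.1, -0.5, -0.2]
grip_width: 0.0
```

```bash
cat >> h.py <<'E'
C=np.array([.5727,.2478])
def unwrap(p,c,r0,r1,z,n=720,m=24):
    th=np.radians(np.arange(n)*360/n); r=np.linspace(r0,r1,m)
    T,Rr=np.meshgrid(th,r); X=np.stack([C[0]+Rr*np.cos(T),C[1]+Rr*np.sin(T),np.full(T.shape,z)],-1)
    q=w2p(c,X).astype(np.float32); return cv2.remap(p,q[...,0],q[...,1],cv2.INTER_LINEAR)
E
python3 - <<'E'
from h import *
o=telemetry.get_obs();print(o['clock'],o['tool_pos'],o['wrist_force'])
c=cam('scene');p,d=vision.get_image('scene');np.save('pics/s2.npy',p)
im=p[:,:,::-1].copy()
def dr(r,z,col,a0=0,a1=360):
    for a in np.radians(np.arange(a0,a1,4)):
        x,y=w2p(c,np.array([C[0]+r*np.cos(a),C[1]+r*np.sin(a),z]));cv2.circle(big,(int((x-240)*4),int((y-150)*4)),1,col,-1)
big=cv2.resize(im[150:300,240:420],None,fx=4,fy=4,interpolation=cv2.INTER_CUBIC)
dr(.098,.063,(0,0,255));dr(.060,.063,(0,255,0))
for a in (142.4,52.4,-37.6,-127.6,-3):
    a=np.radians(a);x,y=w2p(c,np.array([C[0]+.14*np.cos(a),C[1]+.14*np.sin(a),.046]));cv2.circle(big,(int((x-240)*4),int((y-150)*4)),4,(255,0,255),1)
cv2.imwrite('pics/s2.png',big)
a=unwrap(p,c,.03,.15,.052);b=cv2.resize(a[:,:,::-1],(720,240));cv2.imwrite('pics/u2.png',b)
E
```

```text
2.2 [0.68597209 0.32591721 0.03438462] [-1.14262317 -0.54381431 -0.18982862]Traceback (most recent call last):
  File "<stdin>", line 13, in <module>
  File "h.py", line 20, in unwrap
    q=w2p(c,X).astype(np.float32); return cv2.remap(p,q[...,0],q[...,1],cv2.INTER_LINEAR)
      ~~~^^^^^
  File "h.py", line 13, in w2p
    q=R.from_euler('xyz',c['attitude']).inv().apply(np.asarray(P)-c['origin'])
  File "scipy/spatial/transform/_rotation.pyx", line 2580, in scipy.spatial.transform._rotation.Rotation.apply
ValueError: Expected input of shape (3,) or (P, 3), got (24, 720, 3).
```

View pics/s2.png

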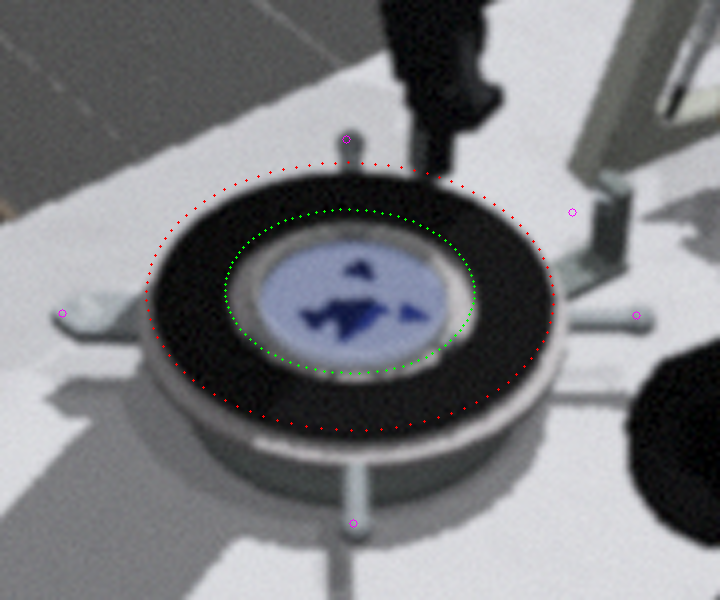

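```bash
sed -i 's/    q=R.from_euler(.xyz.,c\[.attitude.\]).inv().apply(np.asarray(P)-c\[.origin.\])/    q=(np.asarray(P)-c["origin"])@R.from_euler("xyz",c["attitude"]).as_matrix()/' h.py
python3 - <<'E'
from h import *
c=cam('scene');p=np.load('pics/s2.npy')
g=p.max(2).astype(np.uint8)
# circle fits from hand-read ring boundary points (crop px /4 + (240,150))
pts=np.array([[152,305],[170,360],[215,405],[280,432],[350,442],[430,430],[490,400],[540,350],[553,300],[535,250],[490,208],[200,228],[260,190],[350,173]])/4+[240,150]
W=np.array([p2w(c,u,v,.063) for u,v in pts])
f=least_squares(lambda q:np.hypot(W[:,0]-q[0],W[:,1]-q[1])-q[2],[.57,.244,.098],loss='soft_l1',f_scale=.002);print(f.x,f.fun.round(4))
Cs=f.x[:2]
for n,x,y,z in [('UL',349,140,.048),('UR',640,318,.048),('LR',354,528,.046),('arrow',58,316,.046),('posttop',616,181,.056),('point',597,187,.050)]:
    w=p2w(c,x/4+240,y/4+150,z)[:2]-Cs;print(n,np.hypot(*w),np.degrees(np.arctan2(w[1],w[0])))
a=unwrap(p,c,.03,.15,.052);b=cv2.resize(a[:,:,::-1],(720,240));cv2.imwrite('pics/u2.png',b)
big=cv2.resize(p[160:240,370:420,::-1],None,fx=8,fy=8,interpolation=cv2.INTER_CUBIC);cv2.imwrite('pics/post.png',big[:600])
big=cv2.resize(cv2.imread('pics/top0.png')[115:195,240:320],None,fx=8,fy=8,interpolation=cv2.INTER_CUBIC);cv2.imwrite('pics/post2.png',big[:600])
E
```

```text
[0.56889518 0.24070357 0.09640751] [-0.     -0.      0.0014  0.0011  0.0013 -0.0006 -0.003  -0.002  -0.0002
  0.0011  0.0023 -0.0043 -0.0011  0.0012]
UL 0.1447070885538141 52.34149409940916
UR 0.14013083912914207 -35.89344504396254
LR 0.13488695953938273 -128.0910078738777
arrow 0.14330902359085723 139.83677483394456
posttop 0.16994973737979058 -1.1148433626100425
point 0.16429937672093256 1.4685157910625375
```

View pics/u2.png

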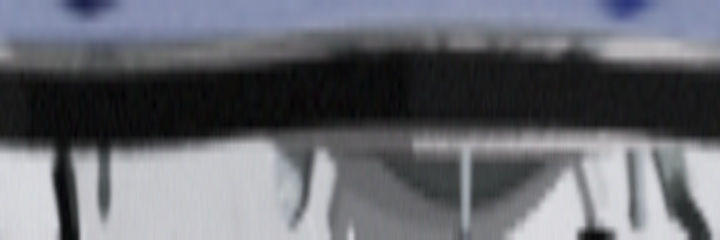

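View pics/post.png

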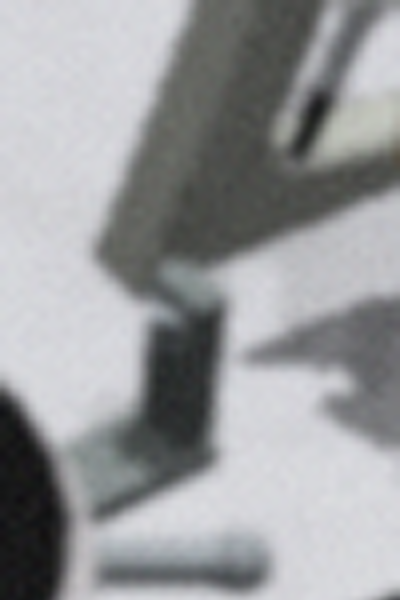

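View pics/post2.png

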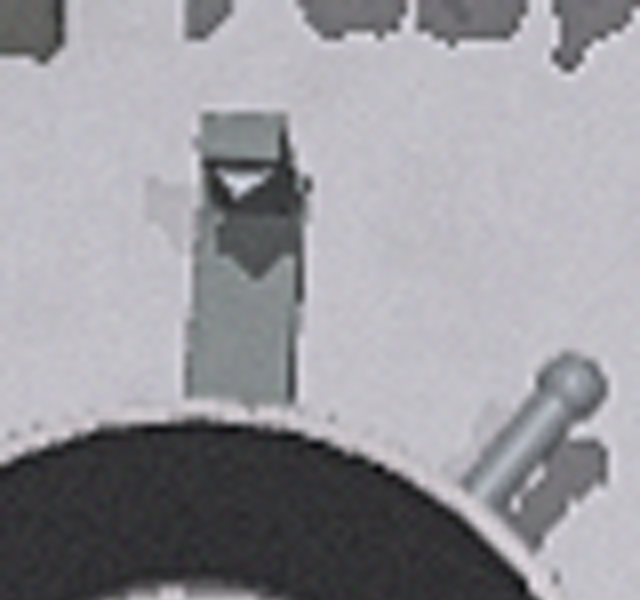

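```bash
python3 - <<'E'
from h import *
c=cam('top')
for u,v,z in [(269.9,165,.008),(271,143.7,.008),(240+245/8,115+137/8,.056),(240+240/8,115+195/8,.050)]:
    w=p2w(c,u,v,z)[:2]-C;print(np.hypot(*w),np.degrees(np.arctan2(w[1],w[0])))
o=telemetry.get_obs();Rm=R.from_euler('xyz',o['eef_rot']);print(Rm.inv().apply([*C,.034]-o['tool_pos']))
print(Rm.inv().apply([-.79,.61,0]))
E
```

```text
0.1135816230348036 -2.651095043030162
0.1563181247598073 -2.1761487221798337
0.16637110132293714 -2.618115514125709
0.15387799842308586 -2.4233211857576133
[ 0.08342106 -0.11045201  0.001831  ]
[9.43071351e-01 3.26827740e-01 2.36138747e-04]
```

carry_out --motion '[{"translation":[0.014,0.005,0],"dr":[0,0,0],"claw":0},{"translation":[0.0236,0.0082,0],"dr":[0,0,0],"claw":0},{"translation":[0.0236,0.0082,0],"dr":[0,0,0],"claw":0},{"translation":[0.0236,0.0082,0],"dr":[0,0,0],"claw":0},{"translation":[-0.004,0.018,-0.04],"dr":[0,0,0],"claw":0},{"translation":[-0.004,0.018,-0.04],"dr":[0,0,0],"claw":0},{"translation":[0,0,0],"dr":[0,0,0],"claw":0}]'

```text
clock: 2.95
tool_pos: [0.6377, 0.4171, 0.1234]
eef_rot: [3.132, 0.006, 2.819]
wrist_force: [0.5, -0.7, 0.4]
grip_width: -0.0001
```

```bash
cat > track.py <<'E'
import sys
from h import *
tag=sys.argv[1];n=int(sys.argv[2]);gap=1
o=telemetry.get_obs();print(o['clock'],o['tool_pos'],o['wrist_force'])
c=cam('scene');T=[];I=[]
for i in range(n):
    T.append(telemetry.get_obs()['clock']); I.append(vision.get_image('scene')[0])
np.savez('pics/'+tag+'.npz',T=T,I=np.array(I))
t=[cv2.resize(i[150:300,240:420,::-1],(360,300)) for i in (I[0],I[-1])]
cv2.imwrite('pics/'+tag+'.png',np.hstack(t));print(T[0],T[-1],telemetry.get_obs()['clock'])
E
python3 track.py a 10
```

```text
2.95 [0.63769585 0.41707585 0.12336289] [ 0.53743069 -0.69783315  0.42217951]
2.95 3.4 3.45
```

View pics/a.png

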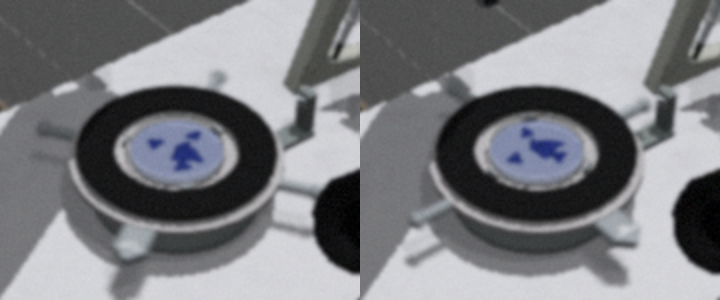

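carry_out --motion '[{"translation":[0.002,-0.025,0.0],"dr":[0,0,0],"claw":0},{"translation":[0.002,-0.03,0.01],"dr":[0,0,0],"claw":0},{"translation":[0.002,-0.03,0.01],"dr":[0,0,0],"claw":0},{"translation":[0.002,-0.02,0.01],"dr":[0,0,0],"claw":0},{"translation":[0,0,0],"dr":[0,0,0],"claw":0},{"translation":[0,0,0],"dr":[0,0,0],"claw":0},{"translation":[0,0,0],"dr":[0,0,0],"claw":0}]'

```text
clock: 4.15
tool_pos: [0.5947, 0.316, 0.0856]
eef_rot: [3.141, 0.0, 2.817]
wrist_force: [-0.3, 0.2, -0.2]
grip_width: -0.0003
```

```bash
python3 track.py b 10; python3 - <<'E'
from h import *
z=np.load('pics/b.npz');big=cv2.resize(z['I'][0][130:300,230:430,::-1],(800,680))[:600];cv2.imwrite('pics/b0.png',big)
E
```

```text
4.15 [0.59473166 0.31598741 0.08564158] [-0.27056726  0.18183713 -0.23965819]
4.15 4.6 4.65
```

View pics/b0.png

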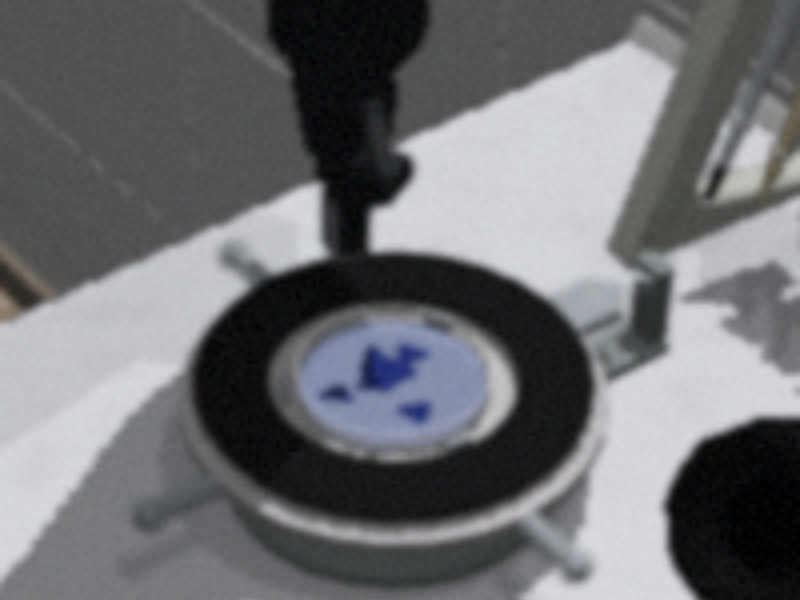

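```bash
cat > ph.py <<'E'
from h import *
Cs=np.array([.569,.2407])
def ring(p,c,cen,z=.055):
    th=np.radians(np.arange(720)*.5);r=np.linspace(.006,.042,20)
    T,Q=np.meshgrid(th,r);X=np.stack([cen[0]+Q*np.cos(T),cen[1]+Q*np.sin(T),np.full(T.shape,z)],-1)
    q=w2p(c,X).astype(np.float32);g=cv2.remap(p,q[...,0],q[...,1],cv2.INTER_LINEAR).astype(float)
    return np.clip(150-g[...,0],0,60)*1.0   # dark red channel = stains
def dcen(p,c):
    # dish centre from bluish pixels
    h=p.astype(int);m=((h[...,2]-h[...,0])>25).astype(np.uint8);m[:180]=0;m[250:]=0;m[:,:290]=0;m[:,370:]=0
    k=cv2.convexHull(np.argwhere(m)[:,::-1].astype(np.int32))
    (x,y),ax,a=cv2.fitEllipse(k);return x,y
def shift(a,b):
    A=np.fft.fft(a-a.mean(1,keepdims=True),axis=1);B=np.fft.fft(b-b.mean(1,keepdims=True),axis=1)
    x=np.fft.ifft((A.conj()*B)).real.sum(0);i=x.argmax();y0,y1,y2=x[i-1],x[i],x[(i+1)%720]
    return ((i+.5*(y0-y2)/(y0-2*y1+y2))*.5+180)%360-180, y1/np.sqrt((a-a.mean(1,keepdims=True)).ravel()@(a-a.mean(1,keepdims=True)).ravel()*((b-b.mean(1,keepdims=True)).ravel()@(b-b.mean(1,keepdims=True)).ravel()))
E
cat > an.py <<'E'
import sys
from ph import *
c=cam('scene');T=[];A=[];ref=None
ims=[];
for tag in sys.argv[1:]:
    z=np.load(f'pics/{tag}.npz');T+=list(z['T']);ims+=list(z['I'])
T=np.array(T)
cen=[p2w(c,*dcen(p,c),.055)[:2] for p in ims]
cm=np.median(cen,0);print('dish centre',cm,np.std(cen,0))
rf=np.load('pics/a.npz');ref=ring(rf['I'][0],c,cm)
rings=[ring(p,c,cm) for p in ims]
A=np.array([shift(ref,r) for r in rings]);
for t,(a,s) in zip(T,A):print(round(float(t),2),a.round(1),s.round(2))
E
python3 an.py a b
```

```text
dish centre [0.57372755 0.24766839] [0.00014777 0.0001655 ]
2.95 0.0 1.0
3.0 6.5 0.99
3.05 12.8 0.99
3.1 19.2 0.98
3.15 25.6 0.98
3.2 31.6 0.98
3.25 38.0 0.97
3.3 44.2 0.97
3.35 50.5 0.97
3.4 56.5 0.96
4.15 144.9 0.96
4.2 150.4 0.97
4.25 155.9 0.97
4.3 161.2 0.97
4.35 166.9 0.97
4.4 172.3 0.97
4.45 177.9 0.97
4.5 -177.0 0.97
4.55 -171.5 0.97
4.6 -166.2 0.97
```

```bash
python3 - <<'E'
from ph import *
c=cam('scene');D=np.array([.5737,.2477])
print('still')
def f(l,k):
    for u,v in l:
        w=p2w(c,u,v,.047)[:2]-D;print(np.hypot(*w).round(3),(np.degrees(np.arctan2(w[1],w[0]))-k)%90)
f([(349/4+240,140/4+150),(640/4+240,318/4+150),(354/4+240,528/4+150),(58/4+240,314/4+150)],0)
print('b0');f([(373.75,270),(267,258.75),(288.75,193.25)],144.9)
print('a0');f([(301,275),(262.5,214),(349,188.5),(397.5,244)],0)
# dish shift between still and a0
s=np.load('pics/s2.npy');print(shift(ring(s,c,D),ring(np.load('pics/a.npz')['I'][0],c,D)))
z=np.load('pics/b.npz')
tt=[]
for i in (0,9):
    big=cv2.resize(z['I'][i][170:290,250:410,::-1],None,fx=5,fy=5,interpolation=cv2.INTER_CUBIC);cv2.imwrite(f'pics/bb{i}.png',big[:600])
E
```

```text
still
0.138 52.13234669786813
0.141 51.10734514236084
0.144 52.11219126820325
0.143 53.09365263140239
b0
0.14 33.1515070381875
0.142 34.59208234875669
0.135 33.68752862360432
a0
0.137 30.98292861190893
0.137 34.489474500031335
0.134 32.251487062243335
0.139 33.67646554325858
(np.float64(70.09625191228963), np.float64(0.9550877061386429))
```

View pics/bb9.png

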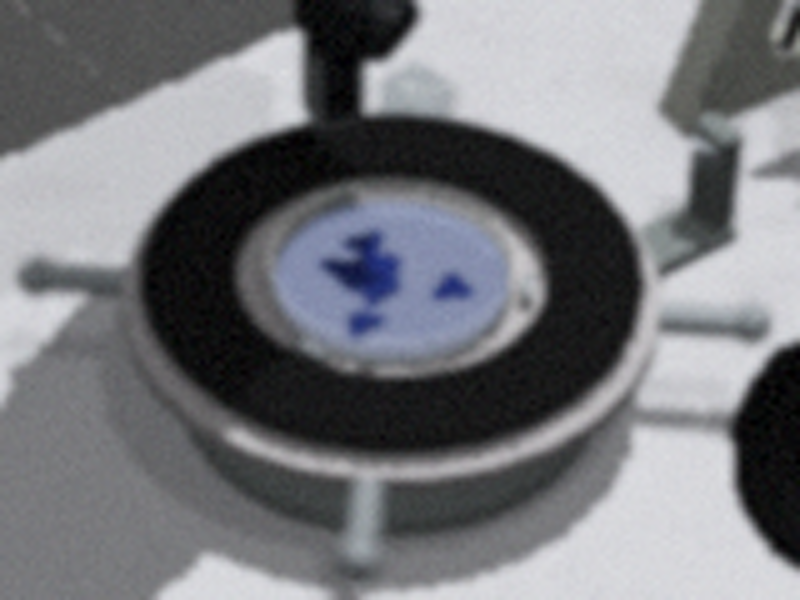

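carry_out --motion '[{"translation":[0,0.008,-0.004],"dr":[0,0,0],"claw":0},{"translation":[0,0,0],"dr":[0,0,0],"claw":0},{"translation":[0,0,0],"dr":[0,0,0],"claw":0},{"translation":[0,0,0],"dr":[0,0,0],"claw":0}]'

```text
clock: 5.05
tool_pos: [0.5969, 0.3224, 0.0893]
eef_rot: [-3.141, -0.0, 2.817]
wrist_force: [-0.4, -1.1, 0.2]
grip_width: 0.0
```

carry_out --motion '[{"translation":[0,0,0.016],"dr":[0,0,0],"claw":0}]'

```text
clock: 5.15
tool_pos: [0.5981, 0.3229, 0.0747]
eef_rot: [3.139, 0.002, 2.817]
wrist_force: [0.3, 0.5, 0.6]
grip_width: -0.0003
```

```bash
python3 track.py c 4; python3 -c "
from workcell import telemetry as t;o=t.get_obs();print(o['tool_pos'],o['clock'])"
```

```text
5.15 [0.59806107 0.32288792 0.07471809] [0.30727708 0.48454073 0.61854731]
5.15 5.3 5.35
[0.59645259 0.32198351 0.07242884] 5.35
```

carry_out --motion '[{"translation":[0,0,0]},{"translation":[0,0,0]},{"translation":[0,0,0]},{"translation":[0,0,0]},{"translation":[0,0,0]},{"translation":[0,0,0]},{"translation":[0,0,0]},{"translation":[0,0,0]},{"translation":[0,0,0]},{"translation":[0,0,0]}]'

```text
schema error: expected keys translation, dr, claw
```

```bash
python3 track.py d 4; cat > fit.py <<'E'
import sys
from ph import *
c=cam('scene');T=[];ims=[]
for tag in sys.argv[1:]:
    z=np.load(f'pics/{tag}.npz');T+=list(z['T']);ims+=list(z['I'])
T=np.array(T);D=np.array([.5737,.2477]);ref=ring(np.load('pics/a.npz')['I'][0],c,D)
a=np.array([shift(ref,ring(p,c,D))[0] for p in ims])
# unwrap progressively with exp. decay prediction
from scipy.integrate import odeint
def model(p,t): # w'=-k w - cf
    k,cf=p[2],p[3];w0=p[1];s=t-T[0];return p[0]+(w0+cf/k)*(1-np.exp(-k*s))/k-cf/k*s
p=np.array([a[0],(a[5]-a[0])/(T[5]-T[0]),.12,0.]);u=a.copy();
for i in range(1,len(a)):
    pr=model(p,T[i]);u[i]=a[i]+360*np.round((pr-a[i])/360)
    if i>=14 : p=least_squares(lambda q:model(q,T[:i+1])-u[:i+1],p,x_scale=[1,100,.1,1]).x
r=model(p,T)-u;print('p',p,'rms',r.std(),'last',T[-1],u[-1])
w=lambda t:(model(p,t+.005)-model(p,t-.005))/.01
tt=np.arange(T[-1],60,.01);uu=model(p,tt)
print('speed now',w(T[-1]))
for n in range(0,6):
    g=144.3+360*n
    i=np.argmax(uu>=g)
    if uu[0]<g and uu[i]>=g: print(n,'pass at',tt[i],'w deg/s',w(tt[i]),'rad/s',np.radians(w(tt[i])))
E
python3 fit.py a b c d
```

```text
5.35 [0.59645259 0.32198351 0.07242884] [-0.0712066   0.59949259  0.92124087]
5.35 5.5 5.55
p [-3.70113507e-02  1.29055808e+02  1.97934868e-02  1.16325154e+01] rms 0.10319720481035503 last 5.5 283.8998137307078
speed now 93.77682458541585
1 pass at 8.479999999999936 w deg/s 54.74305303637266 rad/s 0.955446518078582
```

carry_out --motion '[{"translation":[0,0,0],"dr":[0,0,0],"claw":0},{"translation":[0,0,0],"dr":[0,0,0],"claw":0},{"translation":[0,0,0],"dr":[0,0,0],"claw":0},{"translation":[0,0,0],"dr":[0,0,0],"claw":0},{"translation":[0,0,0],"dr":[0,0,0],"claw":0},{"translation":[0,0,0],"dr":[0,0,0],"claw":0}]'

```text
clock: 6.15
tool_pos: [0.5969, 0.3224, 0.0733]
eef_rot: [-3.142, -0.0, 2.817]
wrist_force: [-0.6, -0.5, -1.2]
grip_width: 0.0001
```

```bash
python3 track.py e 10;python3 fit.py a b c d e
```

```text
6.15 [0.59690795 0.32239842 0.0733137 ] [-0.61040494 -0.5168828  -1.22714058]
6.15 6.6 6.65
p [-6.74035123e-02  1.29334140e+02  6.64190384e-02  6.32431071e+00] rms 0.14396087157227552 last 6.6 380.03172852322865
speed now 80.99227725289211
1 pass at 8.349999999999962 w deg/s 61.656242723233845 rad/s 1.0761044399292254
```

carry_out --motion '[{"translation":[0,0,0.003],"dr":[0,0,0],"claw":0},{"translation":[0,0,0.003],"dr":[0,0,0],"claw":0},{"translation":[0,0,0],"dr":[0,0,0],"claw":0},{"translation":[0,0,0],"dr":[0,0,0],"claw":0}]'

```text
clock: 7.05
tool_pos: [0.5968, 0.3224, 0.0671]
eef_rot: [-3.141, -0.0, 2.817]
wrist_force: [-0.0, -0.7, 0.8]
grip_width: 0.0001
```

```bash
python3 track.py f 12;python3 fit.py a b c d e f
```

```text
7.05 [0.59681155 0.32236595 0.06708093] [-0.03609353 -0.71636155  0.80109309]
7.05 7.6 7.65
p [-9.64774452e-02  1.29487844e+02  7.50120140e-02  5.43703352e+00] rms 0.14844448277092676 last 7.6 456.008500669344
speed now 70.01375490934834
1 pass at 8.339999999999984 w deg/s 62.31948986657585 rad/s 1.0876802863349904
```

View pics/f.png

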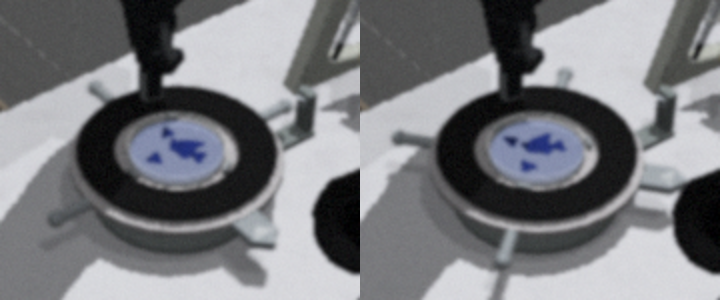

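carry_out --motion '[{"translation":[0,0,0],"dr":[0,0,0],"claw":0},{"translation":[0,0,0],"dr":[0,0,0],"claw":0},{"translation":[0,0,0],"dr":[0,0,0],"claw":0},{"translation":[0,0,0],"dr":[0,0,0],"claw":0},{"translation":[0,0,0],"dr":[0,0,0],"claw":0},{"translation":[0,0,0],"dr":[0,0,0],"claw":0},{"translation":[0,0,0.0085],"dr":[0,0,0],"claw":0},{"translation":[0,0,0],"dr":[0,0,0],"claw":0},{"translation":[0,0,0],"dr":[0,0,0],"claw":0},{"translation":[0,0,0],"dr":[0,0,0],"claw":0}]'

```text
clock: 8.65
tool_pos: [0.5983, 0.3226, 0.0601]
eef_rot: [3.14, 0.002, 2.816]
wrist_force: [-0.3, -1.8, 18.8]
grip_width: -0.0002
```

```bash
python3 track.py g 2;python3 an.py g
```

```text
8.65 [0.59833636 0.32264323 0.06007723] [-0.31049004 -1.83457289 18.84535978]
8.65 8.7 8.75
dish centre [0.57363853 0.24767769] [1.13640685e-04 7.85576946e-05]
8.65 145.4 0.96
8.7 145.4 0.96
```

View pics/g.png

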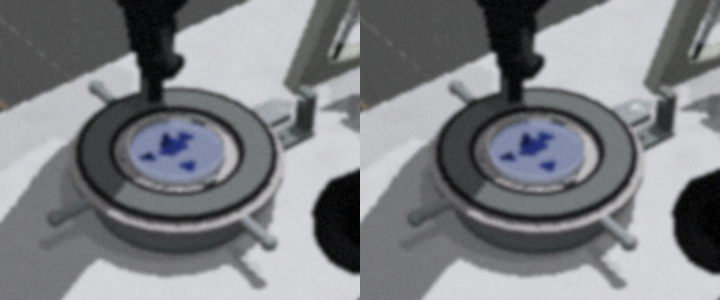

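The wheel stopped about 1° from the target and the arrow points at the post. I'll lift straight up and back off.

carry_out --motion '[{"translation":[0,0,-0.015],"dr":[0,0,0],"claw":0},{"translation":[0,0,-0.04],"dr":[0,0,0],"claw":0},{"translation":[0,0,-0.045],"dr":[0,0,0],"claw":0},{"translation":[0.02,0.03,-0.03],"dr":[0,0,0],"claw":0},{"translation":[0.03,0.035,-0.01],"dr":[0,0,0],"claw":0},{"translation":[0.03,0.035,0],"dr":[0,0,0],"claw":0},{"translation":[0.03,0.035,0],"dr":[0,0,0],"claw":0},{"translation":[0,0,0],"dr":[0,0,0],"claw":0},{"translation":[0,0,0],"dr":[0,0,0],"claw":0},{"translation":[0,0,0],"dr":[0,0,0],"claw":0}]'

```text
clock: 9.75
tool_pos: [0.5363, 0.4844, 0.1987]
eef_rot: [-3.141, 0.0, 2.816]
wrist_force: [-0.2, -0.2, -0.3]
grip_width: -0.0002
```

```bash
python3 track.py h 4;python3 an.py h; python3 - <<'E'
from h import *
p,_=vision.get_image('top');cv2.imwrite('pics/topend.png',p[:,:,::-1])
z=np.load('pics/h.npz');cv2.imwrite('pics/h0.png',cv2.resize(z['I'][-1][160:280,250:410,::-1],None,fx=5,fy=5,interpolation=cv2.INTER_CUBIC))
E
```

```text
9.75 [0.53627185 0.48436322 0.19869526] [-0.1532032  -0.22461116 -0.31540474]
9.75 9.9 9.95
dish centre [0.5736723  0.24768549] [0.00021997 0.00011128]
9.75 155.8 0.97
9.8 156.3 0.97
9.85 156.8 0.97
9.9 157.1 0.96
```

View pics/h0.png

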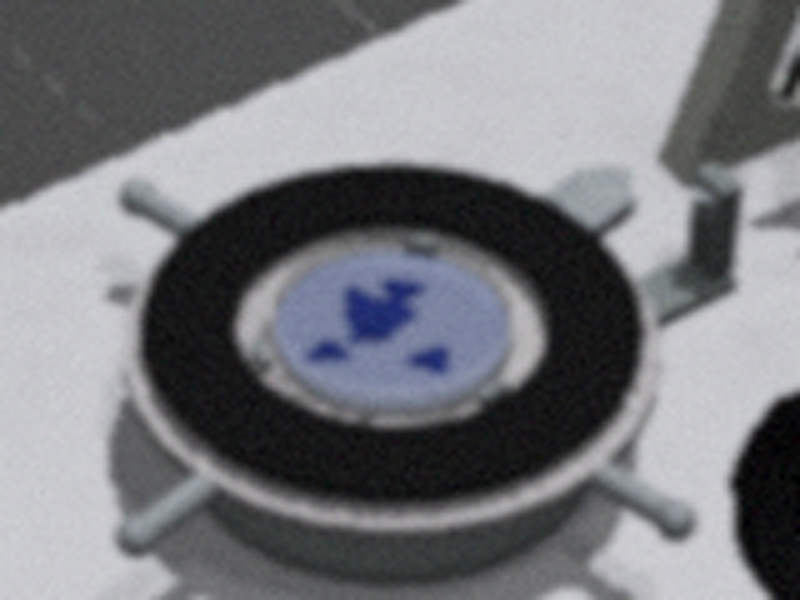

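View pics/topend.png

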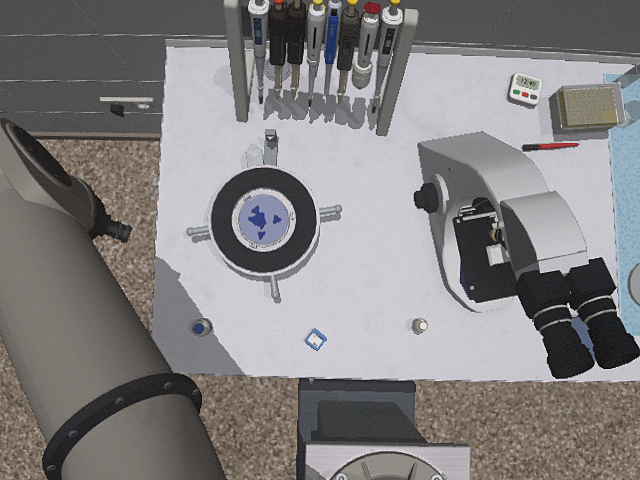

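On release the finger dragged the wheel a little: it's drifting at about 8°/s, past the post. I'll let it come to rest, then measure.

carry_out --motion '[{"translation":[0,0,0],"dr":[0,0,0],"claw":0},{"translation":[0,0,0],"dr":[0,0,0],"claw":0},{"translation":[0,0,0],"dr":[0,0,0],"claw":0},{"translation":[0,0,0],"dr":[0,0,0],"claw":0},{"translation":[0,0,0],"dr":[0,0,0],"claw":0},{"translation":[0,0,0],"dr":[0,0,0],"claw":0},{"translation":[0,0,0],"dr":[0,0,0],"claw":0},{"translation":[0,0,0],"dr":[0,0,0],"claw":0},{"translation":[0,0,0],"dr":[0,0,0],"claw":0},{"translation":[0,0,0],"dr":[0,0,0],"claw":0}]'

```text
clock: 11.0
tool_pos: [0.5357, 0.4855, 0.1988]
eef_rot: [-3.142, -0.0, 2.817]
wrist_force: [-0.1, -0.8, 0.3]
grip_width: 0.0002
```

```bash
python3 track.py i 4;python3 an.py i
```

```text
11.0 [0.53574452 0.48545121 0.19876542] [-0.12527526 -0.77767798  0.28182726]
11.0 11.15 11.2
dish centre [0.5736348  0.24767788] [0.00018065 0.00020939]
11.0 161.5 0.97
11.05 161.7 0.97
11.1 161.7 0.97
11.15 161.6 0.97
```

carry_out --motion '[{"translation":[-0.001,-0.033,0.02],"dr":[0,0,0],"claw":0},{"translation":[-0.002,-0.033,0.02],"dr":[0,0,0],"claw":0},{"translation":[-0.002,-0.033,0.02],"dr":[0,0,0],"claw":0},{"translation":[-0.001,-0.0336,0.01],"dr":[0,0,0],"claw":0},{"translation":[0,0,0],"dr":[0,0,0],"claw":0},{"translation":[0,0,0],"dr":[0,0,0],"claw":0},{"translation":[0,0,0],"dr":[0,0,0],"claw":0}]'

```text
clock: 11.9
tool_pos: [0.4994, 0.359, 0.1293]
eef_rot: [3.14, 0.0, 2.817]
wrist_force: [0.4, 0.3, -0.4]
grip_width: -0.0003
```

```bash
python3 track.py j 2;python3 an.py j
```

```text
11.9 [0.49942895 0.35904562 0.12930983] [ 0.38498898  0.33442034 -0.44960116]
11.9 11.95 12.0
dish centre [0.57368503 0.24788978] [1.77544029e-04 8.40187530e-05]
11.9 162.0 0.97
11.95 162.0 0.97
```

View pics/j.png

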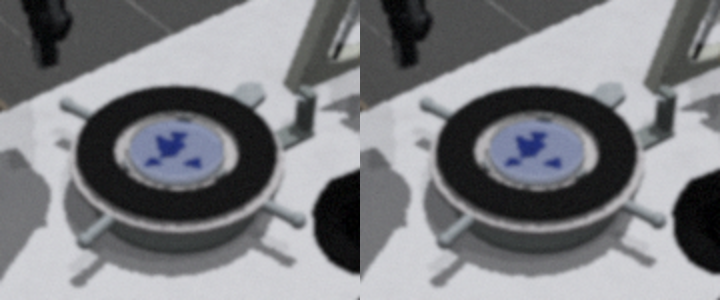

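carry_out --motion '[{"translation":[0,0,0.025],"dr":[0,0,0],"claw":0},{"translation":[0,0,0.03],"dr":[0,0,0],"claw":0},{"translation":[0,0,0.025],"dr":[0,0,0],"claw":0},{"translation":[0,0,0.014],"dr":[0,0,0],"claw":0},{"translation":[0,0,0],"dr":[0,0,0],"claw":0},{"translation":[-0.003,0.0025,0],"dr":[0,0,0],"claw":0},{"translation":[-0.004,0.0033,0],"dr":[0,0,0],"claw":0},{"translation":[-0.0023,0.002,0],"dr":[0,0,0],"claw":0},{"translation":[-0.001,0.001,0],"dr":[0,0,0],"claw":0},{"translation":[0,0,0],"dr":[0,0,0],"claw":0}]'

```text
clock: 13.0
tool_pos: [0.512, 0.3631, 0.0352]
eef_rot: [3.141, 0.0, 2.817]
wrist_force: [0.0, 0.4, 0.4]
grip_width: -0.0001
```

```bash
python3 track.py k 2;python3 an.py k
```

```text
13.0 [0.51203447 0.36314211 0.03521242] [0.02995995 0.36451593 0.40580619]
13.0 13.05 13.1
dish centre [0.57367734 0.2476203 ] [1.46926023e-05 1.49799186e-05]
13.0 161.7 0.97
13.05 161.7 0.97
```

View pics/k.png

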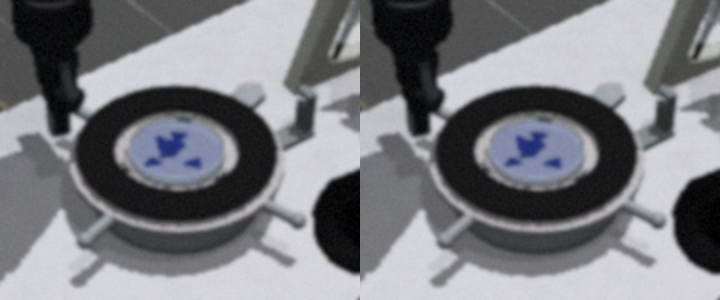

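carry_out --motion '[{"translation":[-0.0008,0.0006,0],"dr":[0,0,0],"claw":0},{"translation":[-0.0012,0.0009,0],"dr":[0,0,0],"claw":0},{"translation":[-0.0012,0.0009,0],"dr":[0,0,0],"claw":0},{"translation":[-0.0012,0.0009,0],"dr":[0,0,0],"claw":0},{"translation":[-0.0012,0.0009,0],"dr":[0,0,0],"claw":0},{"translation":[-0.0012,0.0009,0],"dr":[0,0,0],"claw":0},{"translation":[-0.0012,0.0009,0],"dr":[0,0,0],"claw":0},{"translation":[-0.0012,0.0009,0],"dr":[0,0,0],"claw":0},{"translation":[-0.0012,0.0009,0],"dr":[0,0,0],"claw":0},{"translation":[-0.0012,0.0009,0],"dr":[0,0,0],"claw":0}]'

```text
clock: 14.1
tool_pos: [0.5256, 0.3675, 0.0348]
eef_rot: [-3.142, -0.0, 2.817]
wrist_force: [-0.1, -0.0, -0.5]
grip_width: 0.0001
```

```bash
python3 track.py l 2;python3 an.py l
```

```text
14.1 [0.52558391 0.36750055 0.0348065 ] [-0.11065239 -0.00452919 -0.51628862]
14.1 14.15 14.2
dish centre [0.57368397 0.24742583] [0.00015894 0.00019868]
14.1 159.2 0.97
14.15 158.7 0.97
```

carry_out --motion '[{"translation":[-0.0012,0.0009,0],"dr":[0,0,0],"claw":0},{"translation":[-0.0012,0.0009,0],"dr":[0,0,0],"claw":0},{"translation":[-0.0012,0.0009,0],"dr":[0,0,0],"claw":0},{"translation":[-0.0012,0.0009,0],"dr":[0,0,0],"claw":0},{"translation":[-0.0012,0.0009,0],"dr":[0,0,0],"claw":0},{"translation":[-0.0012,0.0009,0],"dr":[0,0,0],"claw":0},{"translation":[-0.0012,0.0009,0],"dr":[0,0,0],"claw":0},{"translation":[-0.0012,0.0009,0],"dr":[0,0,0],"claw":0},{"translation":[-0.0012,0.0009,0],"dr":[0,0,0],"claw":0},{"translation":[-0.0012,0.0009,0],"dr":[0,0,0],"claw":0}]'

```text
clock: 15.2
tool_pos: [0.5398, 0.3722, 0.0348]
eef_rot: [-3.142, -0.0, 2.817]
wrist_force: [0.3, -0.4, 0.5]
grip_width: -0.0002
```

```bash
python3 track.py m 2;python3 an.py m
```

```text
15.2 [0.53978617 0.37223659 0.03478183] [ 0.33932234 -0.41803951  0.45113666]
15.2 15.25 15.3
dish centre [0.57369069 0.24767964] [7.93296726e-05 2.57157456e-04]
15.2 151.4 0.97
15.25 151.4 0.97
```

carry_out --motion '[{"translation":[-0.0012,0.0009,0],"dr":[0,0,0],"claw":0},{"translation":[-0.0012,0.0009,0],"dr":[0,0,0],"claw":0},{"translation":[-0.0012,0.0009,0],"dr":[0,0,0],"claw":0},{"translation":[-0.0012,0.0009,0],"dr":[0,0,0],"claw":0},{"translation":[-0.0012,0.0009,0],"dr":[0,0,0],"claw":0},{"translation":[-0.0012,0.0009,0],"dr":[0,0,0],"claw":0},{"translation":[-0.0012,0.0009,0],"dr":[0,0,0],"claw":0},{"translation":[-0.0008,0.0006,0],"dr":[0,0,0],"claw":0},{"translation":[-0.0004,0.0003,0],"dr":[0,0,0],"claw":0},{"translation":[0,0,0],"dr":[0,0,0],"claw":0}]'

```text
clock: 16.3
tool_pos: [0.5511, 0.3759, 0.0348]
eef_rot: [-3.142, -0.0, 2.817]
wrist_force: [0.1, -0.7, -0.2]
grip_width: -0.0001
```

```bash
python3 track.py n 4;python3 an.py n
```

```text
16.3 [0.55110929 0.37593614 0.03476895] [ 0.12538215 -0.74798524 -0.20580698]
16.3 16.45 16.5
dish centre [0.57380713 0.24770587] [6.05678756e-05 7.01819578e-05]
16.3 145.9 0.97
16.35 145.4 0.97
16.4 145.1 0.97
16.45 144.7 0.97
```

carry_out --motion '[{"translation":[0.008,-0.006,0],"dr":[0,0,0],"claw":0},{"translation":[0.015,-0.011,0],"dr":[0,0,0],"claw":0},{"translation":[0.008,-0.006,0],"dr":[0,0,0],"claw":0},{"translation":[0,0,-0.03],"dr":[0,0,0],"claw":0},{"translation":[0,0,-0.04],"dr":[0,0,0],"claw":0},{"translation":[0,0,-0.04],"dr":[0,0,0],"claw":0},{"translation":[0,0.03,-0.03],"dr":[0,0,0],"claw":0},{"translation":[0,0.04,0],"dr":[0,0,0],"claw":0},{"translation":[0,0.04,0],"dr":[0,0,0],"claw":0},{"translation":[0,0,0],"dr":[0,0,0],"claw":0}]'

```text
clock: 17.5
tool_pos: [0.5484, 0.4736, 0.1743]
eef_rot: [3.14, -0.001, 2.821]
wrist_force: [-1.7, -1.3, -0.8]
grip_width: -0.0001
```

```bash
python3 track.py o 4;python3 an.py o;sleep 0;python3 - <<'E'
from h import *
p,_=vision.get_image('top');np.save('pics/te.npy',p);cv2.imwrite('pics/te.png',cv2.resize(p[100:370,160:440,::-1],(800,771))[:600])
E
```

```text
17.5 [0.54836332 0.47355192 0.17431084] [-1.69003868 -1.28688616 -0.76718845]
17.5 17.65 17.7
dish centre [0.57381496 0.24769046] [1.29170810e-04 8.54016263e-05]
17.5 139.7 0.96
17.55 139.6 0.96
17.6 139.5 0.97
17.65 139.3 0.97
```

View pics/te.png

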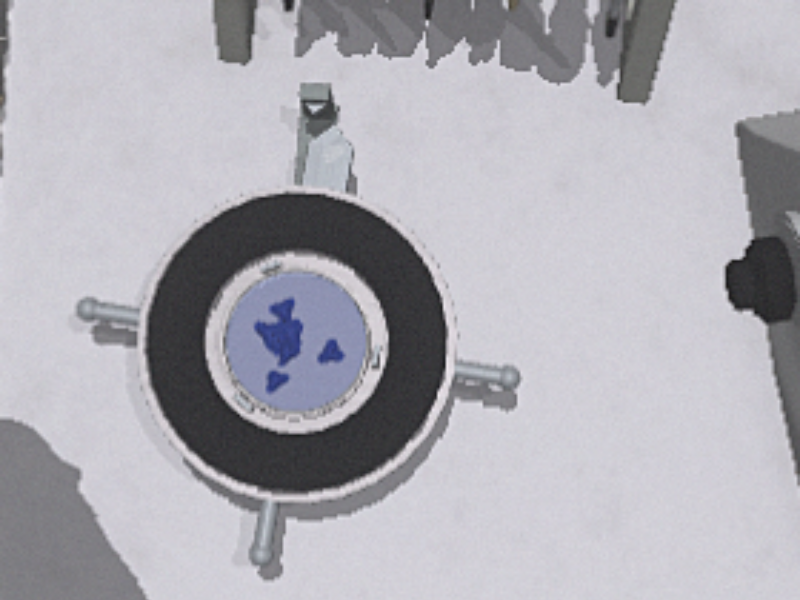

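carry_out --motion '[{"translation":[0,0,0],"dr":[0,0,0],"claw":0},{"translation":[0,0,0],"dr":[0,0,0],"claw":0},{"translation":[0,0,0],"dr":[0,0,0],"claw":0},{"translation":[0,0,0],"dr":[0,0,0],"claw":0},{"translation":[0,0,0],"dr":[0,0,0],"claw":0},{"translation":[0,0,0],"dr":[0,0,0],"claw":0},{"translation":[0,0,0],"dr":[0,0,0],"claw":0},{"translation":[0,0,0],"dr":[0,0,0],"claw":0},{"translation":[0,0,0],"dr":[0,0,0],"claw":0},{"translation":[0,0,0],"dr":[0,0,0],"claw":0}]'

```text
clock: 18.75
tool_pos: [0.5494, 0.4683, 0.1748]
eef_rot: [-3.142, -0.0, 2.817]
wrist_force: [-1.0, 0.2, -0.2]
grip_width: -0.0005
```

```bash
python3 track.py q 3;python3 an.py q;python3 - <<'E'
from h import *
p,_=vision.get_image('top');cv2.imwrite('pics/te2.png',cv2.resize(p[120:300,180:360,::-1],None,fx=4,fy=4,interpolation=cv2.INTER_CUBIC)[:600])
E
```

```text
18.75 [0.54944371 0.46829014 0.17478919] [-0.96718028  0.17178946 -0.15499143]
18.75 18.85 18.9
dish centre [0.57366759 0.24765039] [4.83088072e-05 1.15381321e-04]
18.75 139.0 0.96
18.8 139.0 0.97
18.85 138.9 0.96
```

View pics/te2.png

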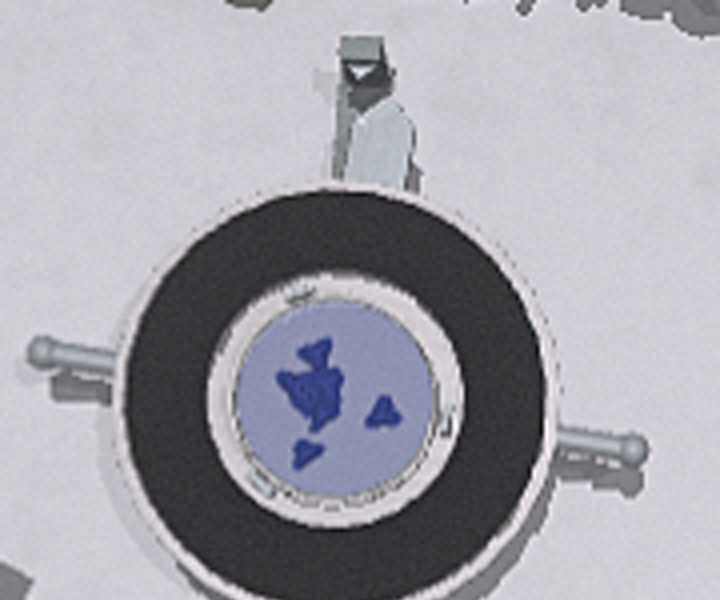

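```bash
python3 - <<'E'
from h import *
c=cam('top')
for n,x,y,z in [('L',43,351,.046),('R',635,449,.046),('tip',397,98,.047),('post',362,48,.056),('pt',361,80,.05)]:
    w=p2w(c,180+x/4,120+y/4,z)[:2]-[.5732,.2478];print(n,np.hypot(*w),np.degrees(np.arctan2(w[1],w[0])))
E
```

```text
L 0.13983013412316667 82.13608367639104
R 0.1420368052974946 -97.8792181252656
tip 0.1465529104595713 -9.504748160442071
post 0.16609629493198416 -2.53809593694091
pt 0.15220207126434274 -2.6444457091065967
```

```bash
python3 track.py r 12;python3 an.py r | tail -3; python3 - <<'E'
from h import *
p,_=vision.get_image('top');cv2.imwrite('pics/te3.png',p[:,:,::-1])
o=telemetry.get_obs();print(o['clock'],o['qd'].round(3))
E
```

```text
18.95 [0.54950044 0.46825353 0.17480979] [-0.0014738  -0.10545232  0.20114163]
18.95 19.5 19.55
19.4 138.9 0.97
19.45 139.0 0.97
19.5 138.9 0.97
19.6 [ 0.     0.001  0.001  0.003  0.    -0.002 -0.001]
```

View pics/te3.png

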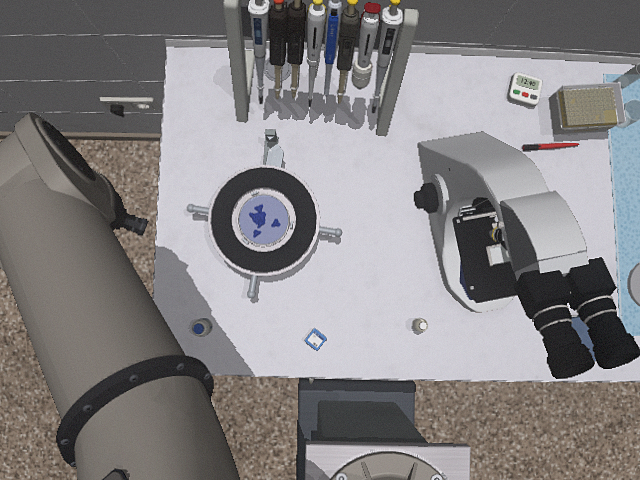

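The wheel is standing still with the arrow beside the post. The bottles and box haven't moved, still at (202,328), (419,326) and (316,340), and the hand is clear, so I'm handing in.

```bash
python3 -c "
from workcell import robot;print(robot.job_done())"
```

```text
the job is handed in; nothing more can be done
None
```

The arrow is standing about 13 mm (5°) from the pointer mark, inside the 22 mm limit. However, it got there by a push on a knob after the brake stop was disturbed.

- **Flick and brake:** I flicked the wheel by a rim knob to about 2.2 rad/s. It spun freely, and I braked it on the black ring at about 1.1 rad/s. It stopped under the fingertip about 1° (3 mm) from the pointer and stayed there for at least 0.1 s before I lifted.
- **Hard press:** The press came out harder than planned, at about 19 N, with the ring probably pressed to the end of its travel.
- **What went wrong:** Lifting the finger set the wheel creeping, and it came to rest about 17° past the post. I pushed it back slowly by one knob, without pressing the ring again. It coasted about 5° past the mark the other way and stopped at the 13 mm above.
- **Last checks:** The wheel showed no movement over 0.5 s of pictures, and the dish is still centred within about 1 mm. The bottles and the box are where they started, and the hand is clear of everything. The job was handed in at about 20 s of the 64 s allowed.

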